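Match the brush handles to the razors in four set trays

ROBOT

A 6-joint arm with a two-finger parallel gripper is mounted at the origin on the work surface. World frame = base frame: x ahead of the robot, y to its left, z up, the work surface at z = 0. Lengths are in m, angles in rad, forces in N, time in s.
With the tool pointing down it reaches from about 0.4 to 0.825 m from the base axis. Payload 7 kg.
Tool frame: the origin (TCP) lies at the centre of the arm's flange, where the gripper is bolted on; the fingertips stand 178 mm ahead of it and the grasp point (between the pads) lies 159 mm ahead of it; z points along the fingers, y is the direction in which the jaws open and shut (so a half turn about z gives the same grasp; the last joint's range is limited). The gripper opens to 88 mm and grips with 3 to 60 N. Pads are 19 mm wide; open, the fingers measure 130 mm over their backs; the gripper's body (78 mm by 193 mm) begins 47 mm behind the grasp point.
Start: joints at [-0.949, 0.359, 0.012, 0, -1.224, -0.288], TCP at [0.221, -0.638, 0.405] pointing down, gripper open.
Joint ranges: [-3.07, 3.07], [-1.43, 2.12], [-1.02, 1.25], [-3.03, 1.67], [-3.05, -0], [-3.03, 3.03]. Speed limits (rad/s): [2.39, 2.39, 3.01, 3.14, 3.14, 3.14].

INTERFACE

Orientations are given as [roll, pitch, yaw] about the fixed x, y, z axes, in that order (R = Rz(yaw) Ry(pitch) Rx(roll)).
In Python, from station import * gives the robot as it stands.
- The arm moves only by the tool send_rows, never from a script. Its argument "motion" is a list of rows, each an object with "offset": the shift along the tool's x, y, z in cm, a list of three; "turn": the turn about the tool's z in degrees. In form: [{"offset": [x, y, z], "turn": turn}, ...]. A call has 1 to 8 rows; each row is the pose to reach, as a shift and turn from the pose commanded when the call began, along the tool's axes at that moment; what a row does not reach only later rows make up. A row lasts 1/10 s, in which the tool goes at most 50 mm and 8.59 degrees, less where a joint would pass 70% of its speed; a pose out of reach is approached as far as the arm can. A call with a gripper value outside its range is refused whole. "hand" is the opening, from -1 (shut) to 1 (fully open), set as the call begins (left out, the last holds). The fingers move at their own pace and stop on an object; "squeeze" is the grip in N (left out, the last holds). Time passes only in rows, so rows that repeat a pose let the fingers close. It gives the time, the measured TCP pose, the force and the opening at its end, in the units of the state.
- get_state(): the state, without advancing time (a new reading comes with each control period).
- grab_frame(name): name is "side" or "top"; returns a dict with "frame" (420x560x3 uint8, blue, green, red), "range_z" (420x560 float32, m along the optical axis (not along the pixel's ray), 0 where there is no reading), "vertical_fov" (degrees; the focal length in pixels is half the picture's height over the tangent of half this angle, whatever the lens; pixels are square), "cx", "cy" (the principal point, pixels), "k1" (the pictures are not rectified: a ray, as slopes to the right and down, at radius r is drawn at 1 + k1 r^2 times it, then the intrinsics apply), "cam_to_world" (4x4, takes a point from camera to world coordinates). Camera axes: x right, y up, looking along -z (the intrinsics and any distortion apply to the point x, -y, -z); pixel columns grow to the right and rows downward; lengths in m; the calibration is good to about 2 mm. A picture is of the moment at which its call begins.
- job_done(): hands the job in, once; it reports no verdict.
The state is a dict: "t": time; "q": joint angles; "qd": joint speeds; "joint_efforts": joint torques, N m; "eef_pos": TCP position; "ee_rot": TCP orientation; "force": force on the tool from outside, world axes, zero at the start; "moment": the same for the moment, N m; "width": finger opening in m.
Only numpy, scipy, OpenCV 4.12 (cv2) and the standard library are available. Lean on these libraries where they do the work, as an engineer would, in place of code of your own. Each camera call takes 0.05 s, during which the arm holds its last target. There are 200 camera calls.

TASK

Make up the four shaving sets: each plywood tray already holds a razor, so stand the finished brush handle of the same material upright in the empty square compartment of that tray, flat on its floor. Set the handles down rather than dropping them, and leave the unturned cherry billet and green rod where they stand.

Things in the scene. Friction and masses are not known exactly. Their poses are not given: they have to be found in the camera images.
- handle_black: Finished shaving-brush handle turned from black resin, loose, standing upright on its foot. Round (yaw has no meaning), 56 mm tall, about 85 g: foot 39 mm across, narrow waist (26 mm) at 21 to 24 mm height, then a straight band 33 mm across from 34 to 52 mm height, where it is best gripped; open 24 mm wide socket in the top. Origin: centre of the underside, z up.
- handle_ivory: Finished shaving-brush handle turned from ivory (cream) resin, loose, standing upright on its foot. Round (yaw has no meaning), 56 mm tall, about 85 g: foot 39 mm across, narrow waist (26 mm) at 21 to 24 mm height, then a straight band 33 mm across from 34 to 52 mm height, where it is best gripped; open 24 mm wide socket in the top. Origin: centre of the underside, z up.
- handle_cherry: Finished shaving-brush handle turned from red-brown cherry wood, loose, standing upright on its foot. Round (yaw has no meaning), 56 mm tall, about 85 g: foot 39 mm across, narrow waist (26 mm) at 21 to 24 mm height, then a straight band 33 mm across from 34 to 52 mm height, where it is best gripped; open 24 mm wide socket in the top. Origin: centre of the underside, z up.
- handle_green: Finished shaving-brush handle turned from green resin, loose, standing upright on its foot. Round (yaw has no meaning), 56 mm tall, about 85 g: foot 39 mm across, narrow waist (26 mm) at 21 to 24 mm height, then a straight band 33 mm across from 34 to 52 mm height, where it is best gripped; open 24 mm wide socket in the top. Origin: centre of the underside, z up.
- billet_cherry: Unturned cherry billet, a plain block 40 x 40 x 62 mm of the same reddish-brown wood as the cherry handle, standing loose on the bench. Not a handle. Origin: centre of its underside.
- rod_green: Unturned green resin rod, a plain solid cylinder 40 mm across and 62 mm tall of the same colour as the green handle, standing loose on the bench. Not a handle. Origin: centre of its underside.
- tray_black: Felt-lined plywood tray, fixed, with the black resin handled razor. 135 x 115 mm, walls 5 mm thick, 16 mm high; floor 4 mm above the bench. Origin: on the bench under the middle of the empty compartment (70 x 70 mm inside); x, y along its sides, z up. Razor in the +x compartment (x 40 to 90 mm; up to 28 mm above the bench); pack of blades in the narrow +y one (y 40 to 70 mm).
- tray_ivory: Felt-lined plywood tray, fixed, with the ivory (cream) resin handled razor. 135 x 115 mm, walls 5 mm thick, 16 mm high; floor 4 mm above the bench. Origin: on the bench under the middle of the empty compartment (70 x 70 mm inside); x, y along its sides, z up. Razor in the +x compartment (x 40 to 90 mm; up to 28 mm above the bench); pack of blades in the narrow +y one (y 40 to 70 mm).
- tray_cherry: Felt-lined plywood tray, fixed, with the red-brown cherry wood handled razor. 135 x 115 mm, walls 5 mm thick, 16 mm high; floor 4 mm above the bench. Origin: on the bench under the middle of the empty compartment (70 x 70 mm inside); x, y along its sides, z up. Razor in the +x compartment (x 40 to 90 mm; up to 28 mm above the bench); pack of blades in the narrow +y one (y 40 to 70 mm).
- tray_green: Felt-lined plywood tray, fixed, with the green resin handled razor. 135 x 115 mm, walls 5 mm thick, 16 mm high; floor 4 mm above the bench. Origin: on the bench under the middle of the empty compartment (70 x 70 mm inside); x, y along its sides, z up. Razor in the +x compartment (x 40 to 90 mm; up to 28 mm above the bench); pack of blades in the narrow +y one (y 40 to 70 mm).
Things that resemble listed ones, but are neither listed nor needed, are in the scene too. What is meant by the handle_black is not blue, and is the larger of those in its own colour.

How it is judged:
At the end, for the whole second after the job is handed in: Each handle stands released and at rest in the empty compartment of the tray whose razor matches it: foot flat on the floor (within 4 mm), within 17 mm of the middle along each side, upright within 0.1 rad. Walnut billet and green rod upright, within 20 mm of where they began (x of handle_black in the frame of tray_black between -0.017 and 0.017 m and y of handle_black in the frame of tray_black between -0.017 and 0.017 m and z of handle_black in the frame of tray_black below 0.008 m and angle between each of handle_black, handle_ivory, handle_cherry, handle_green, billet_cherry, rod_green's own z axis and vertical below 0.1 rad and linear speed of each of handle_black, handle_ivory, handle_cherry, handle_green below 0.02 m/s and x of handle_ivory in the frame of tray_ivory between -0.017 and 0.017 m and y of handle_ivory in the frame of tray_ivory between -0.017 and 0.017 m and z of handle_ivory in the frame of tray_ivory below 0.008 m and x of handle_cherry in the frame of tray_cherry between -0.017 and 0.017 m and y of handle_cherry in the frame of tray_cherry between -0.017 and 0.017 m and z of handle_cherry in the frame of tray_cherry below 0.008 m and x of handle_green in the frame of tray_green between -0.017 and 0.017 m and y of handle_green in the frame of tray_green between -0.017 and 0.017 m and z of handle_green in the frame of tray_green below 0.008 m and distance of each of billet_cherry, rod_green from where it was at the start of the episode below 0.02 m); the robot touches nothing.
It fails at once if the cherry billet was moved more than 20 mm or tipped (distance of billet_cherry from where it was at the start of the episode above 0.02 m or angle between billet_cherry's own z axis and vertical above 0.3 rad).
It fails at once if the green rod was moved more than 20 mm or tipped (distance of rod_green from where it was at the start of the episode above 0.02 m or angle between rod_green's own z axis and vertical above 0.3 rad).
It fails at once if a handle was dropped into its tray: let go with its foot more than 16 mm above the tray floor ((horizontal distance between handle_black and tray_black below 0.06 m and z of handle_black in the frame of tray_black above 0.02 m and contact force between the fingers and handle_black below 0.02 N) or (horizontal distance between handle_ivory and tray_ivory below 0.06 m and z of handle_ivory in the frame of tray_ivory above 0.02 m and contact force between the fingers and handle_ivory below 0.02 N) or (horizontal distance between handle_cherry and tray_cherry below 0.06 m and z of handle_cherry in the frame of tray_cherry above 0.02 m and contact force between the fingers and handle_cherry below 0.02 N) or (horizontal distance between handle_green and tray_green below 0.06 m and z of handle_green in the frame of tray_green above 0.02 m and contact force between the fingers and handle_green below 0.02 N)).
It also fails if it takes over 112 s, if anything falls off the work surface, if the arm or the gripper's body presses on something with over 40 N, if the wrist force passes 120 N, or if a joint passes its speed limit or range.

## Working session

There is one attempt and no reset: what is moved stays moved. The work goes in short steps, Python scripts to look and compute and a tool call to move; the robot and the scene stay as the last step left them, time stands still between calls to the robot, and variables do not carry over. Pictures are saved under pics/ and viewed, about 12 in all and at most 16, crops included, and the job is handed in when it is done.

Besides the shell and the picture viewer there is one more tool, called by a JSON object that holds its "name" and its "arguments". send_rows: Moves the arm, as the interface text tells. Its arguments: {"type":"object","properties":{"motion":{"type":"array"},"hand":{"type":"number"},"squeeze":{"type":"number"}},"required":["motion"]}

```bash
mkdir -p pics
cat > h.py <<'E'
from station import *
import numpy as np, cv2
def grab(n):
    g=grab_frame(n); np.save('pics/%s.npy'%n,g,allow_pickle=True); return g
def load(n): return np.load('pics/%s.npy'%n,allow_pickle=True).item()
def K(g):
    f=210/np.tan(np.radians(g['vertical_fov'])/2); return np.array([[f,0,g['cx']],[0,f,g['cy']],[0,0,1.]])
def ray(g,uv):
    uv=np.array(uv,float).reshape(-1,1,2)
    p=cv2.undistortPoints(uv,K(g),np.array([g['k1'],0,0,0,0]))[:,0]
    T=g['cam_to_world']; d=np.c_[p[:,0],-p[:,1],-np.ones(len(p))]@T[:3,:3].T
    return T[:3,3],d
def plane(g,uv,z):
    o,d=ray(g,uv); return o+d*((z-o[2])/d[:,2])[:,None]
def cloud(g):
    v,u=np.mgrid[0:420,0:560]; o,d=ray(g,np.c_[u.ravel(),v.ravel()])
    return (o+d*g['range_z'].ravel()[:,None]).reshape(420,560,3)
E
python3 - <<'E'
from h import *
s=get_state();print(s['t'],s['eef_pos'],s['ee_rot'],s['width'])
for n in('top','side'):
    g=grab(n);cv2.imwrite(f'pics/{n}1.png',cv2.resize(g['frame'],(800,600)));print(n,g['k1'],g['vertical_fov'],g['cam_to_world'].round(3).tolist(),(g['range_z']==0).mean())
E
```

```text
0.0 [ 0.22109962 -0.63753654  0.40371074] [ 3.13990844e+00 -1.21125606e-04 -2.80789654e+00] 0.08754158995884327
top -0.1698632866648151 45.308292735419016 [[0.026, 0.995, -0.095, 0.362], [-1.0, 0.027, 0.015, 0.0], [0.017, 0.095, 0.995, 1.279], [0.0, 0.0, 0.0, 1.0]] 0.004034863945578232
side 0.05455507585625885 42.71670066808822 [[0.724, 0.432, -0.538, -0.107], [-0.69, 0.429, -0.583, -0.653], [-0.021, 0.793, 0.609, 0.711], [0.0, 0.0, 0.0, 1.0]] 0.004056122448979592
```

View pics/top1.png

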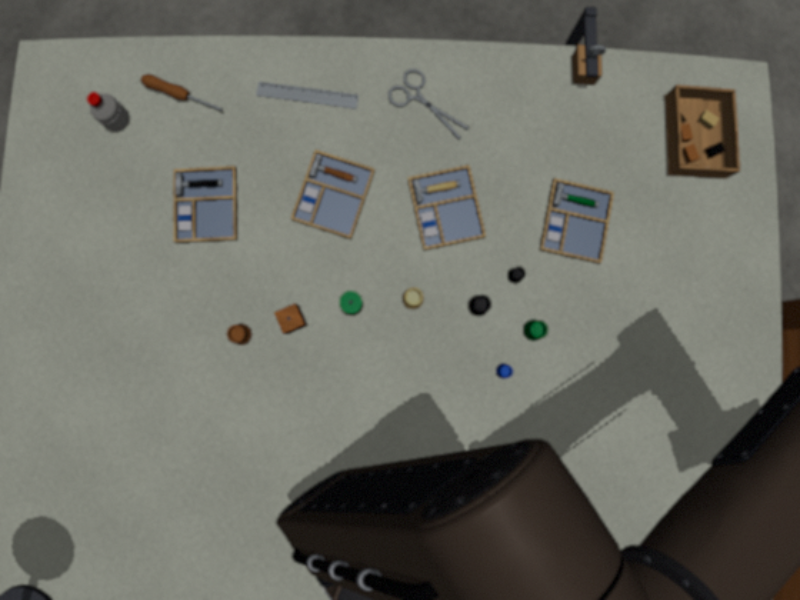

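View pics/side1.png

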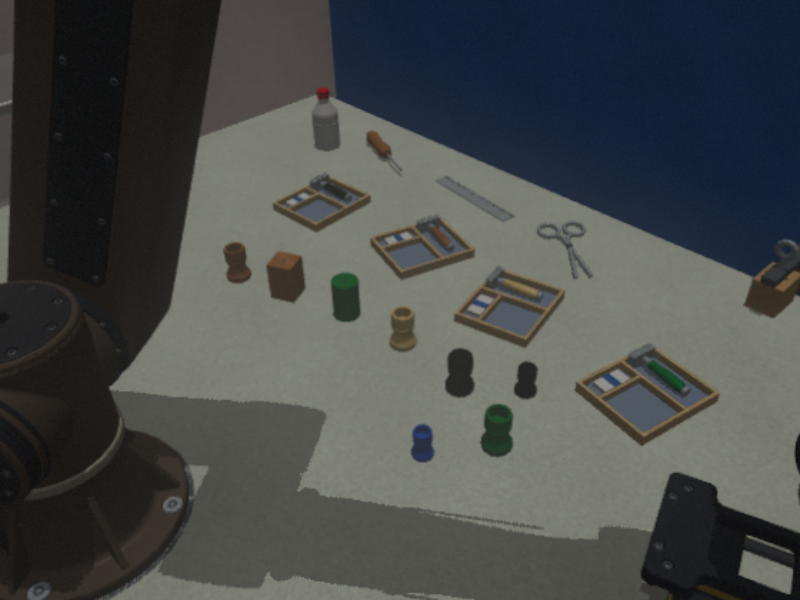

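The top view (800x600) shows the trays: black (205,205), cherry (335,195), ivory (447,207) and green (575,220). It also shows the cherry handle (238,333), billet (290,318), rod (350,302), ivory handle (413,298) and green handle (535,329).

There are three candidates for handle_black: the large black one (479,305), the small black one (516,274) and the small blue one (504,371). The large black one fits, being black and the larger of the two. I'll confirm it in a crop and measure everything.

Run:
```python
from h import *
g=load('top');P=cloud(g);hsv=cv2.cvtColor(g['frame'],cv2.COLOR_BGR2HSV)
names=dict(cherry=(238,333),billet=(290,318),rod=(350,302),ivory=(413,298),black=(479,305),green=(535,329),smallblack=(516,274),blue=(504,371))
for n,(u,v) in names.items():
    u=int(u*.7);v=int(v*.7);W=P[v-16:v+17,u-16:u+17].reshape(-1,3)
    m=(W[:,2]>.045)&(W[:,2]<.08)
    m2=(W[:,2]>.012)&(W[:,2]<.08)
    q=W[m];(c,r)=cv2.minEnclosingCircle(q[:,:2].astype(np.float32)) if len(q) else ((0,0),0)
    print('top',n,m.sum(),np.round(c,4),round(r,4),q[:,2].max().round(4) if len(q) else None,W[m2].mean(0).round(4))
# trays: blue-grey felt
for n,(u,v) in dict(black=(215,220),cherry=(340,212),ivory=(460,222),green=(582,238)).items():
    u=int(u*.7);v=int(v*.7)
    ref=g['frame'][v-3:v+4,u-3:u+4].reshape(-1,3).mean(0)
    m=(np.abs(g['frame'].astype(float)-ref).max(2)<22).astype(np.uint8)
    k,lab=cv2.connectedComponents(m,connectivity=4);mm=(lab==lab[v,u]).astype(np.uint8)
    c=max(cv2.findContours(mm,0,cv2.CHAIN_APPROX_NONE)[0],key=cv2.contourArea)[:,0]
    w=plane(g,c,.004)[:,:2].astype(np.float32);R=cv2.minAreaRect(w)
    print('tray',n,ref.round(),mm.sum(),np.round(R[0],4),np.round(R[1],4),round(R[2],1))
s=load('side')
a=cv2.resize(g['frame'][150:290,310:400],None,fx=4,fy=4);b=cv2.resize(s['frame'][225:335,275:375],None,fx=4,fy=4)
h=560;o=np.zeros((h,760,3),np.uint8);o[:a.shape[0],:360]=a;o[:b.shape[0],360:760]=b
cv2.imwrite('pics/crop1.png',cv2.convertScaleAbs(o,alpha=1.6))
```

```text
top cherry 74 [0.3846 0.2598] 0.0163 0.0594 [0.384  0.2579 0.0412]
top billet 290 [0.4135 0.1668] 0.0279 0.0676 [0.4131 0.1652 0.0574]
top rod 209 [0.4447 0.0651] 0.0199 0.0671 [0.4438 0.0637 0.0594]
top ivory 72 [ 0.4573 -0.0426] 0.0162 0.0605 [ 0.4564 -0.0422  0.0428]
top black 74 [ 0.4481 -0.1605] 0.0164 0.0622 [ 0.4475 -0.1594  0.0419]
top green 77 [ 0.4058 -0.2612] 0.0165 0.0605 [ 0.4058 -0.26    0.0416]
top smallblack 3 [ 0.4997 -0.2189] 0.0057 0.0476 [ 0.5034 -0.226   0.0336]
top blue 0 [0 0] 0 None [ 0.332  -0.2077  0.0319]
tray black [123. 107.  97.] 636 [0.5917 0.3183] [0.0673 0.0635] 3.5
tray cherry [132. 117. 106.] 663 [0.6102 0.0956] [0.0673 0.0668] 72.9
tray ivory [133. 117. 107.] 658 [ 0.6    -0.1239] [0.067  0.0669] 13.6
tray green [124. 109.  98.] 615 [ 0.576  -0.3519] [0.0658 0.0666] 79.6
```

View pics/crop1.png

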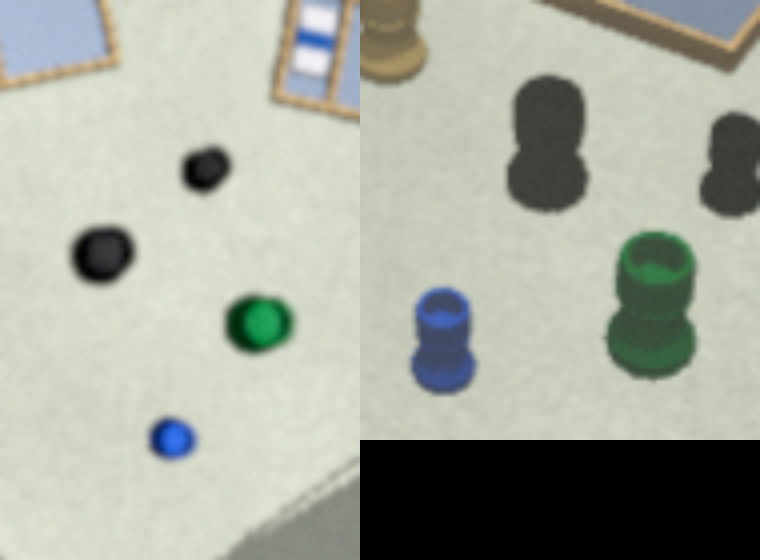

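The crop confirms that the large black handle (crop 100,253; side 547,140) is handle_black. The small black and blue ones are decoys. I'll start with green, jaw along world y (turn of +19°), approaching from above.

{"name": "send_rows", "arguments": {"motion": [{"offset":[-4,4,1],"turn":3},{"offset":[-8,8,2],"turn":7},{"offset":[-12,12,4],"turn":11},{"offset":[-15.4,15.2,5],"turn":15},{"offset":[-18.5,18.3,6],"turn":19.1},{"offset":[-21.7,21.4,8],"turn":19.1},{"offset":[-24.8,24.5,9],"turn":19.1},{"offset":[-28,27.7,10],"turn":19.1}], "hand": 0.3}}

```text
t: 0.9
eef_pos: [0.392, -0.2887, 0.3055]
ee_rot: [3.141, -0.0, -3.141]
force: [1.2, 0.6, -0.5]
width: 0.0573
```

```bash
cat > st.py <<'E'
from h import *
s=get_state();print(round(s['t'],2),s['eef_pos'].round(4),np.degrees(s['ee_rot']).round(2),round(float(s['width']),4),s['force'].round(1),s['q'].round(2))
E
python3 st.py
```

```text
0.9 [ 0.392  -0.2887  0.3055] [ 1.7999e+02 -2.0000e-02 -1.7999e+02] 0.0573 [ 1.2  0.6 -0.5] [-0.23  0.14 -0.53 -0.   -0.9  -1.34]
```

{"name": "send_rows", "arguments": {"motion": [{"offset":[-0.6,1.2,1]},{"offset":[-1.1,2.3,2]},{"offset":[-1.1,2.3,3]},{"offset":[-1.1,2.3,3]},{"offset":[-1.1,2.3,3]}]}}

```text
validation failed for argument at $.mo...
```

Run:
```python
from h import *
import runpy;runpy.run_path('st.py')
a=grab('top');b=grab('side')
a=cv2.resize(a['frame'][130:290,290:430],None,fx=2.8,fy=2.8);b=cv2.resize(b['frame'][200:360,240:440],None,fx=2,fy=2)
o=np.zeros((450,800,3),np.uint8);o[:a.shape[0],:392]=a[:450];o[:320,395:795]=b;cv2.imwrite('pics/g1.png',o)
```

```text
0.9 [ 0.392  -0.2887  0.3055] [ 1.7999e+02 -2.0000e-02 -1.7999e+02] 0.0573 [ 1.2  0.6 -0.5] [-0.23  0.14 -0.53 -0.   -0.9  -1.34]
```

View pics/g1.png

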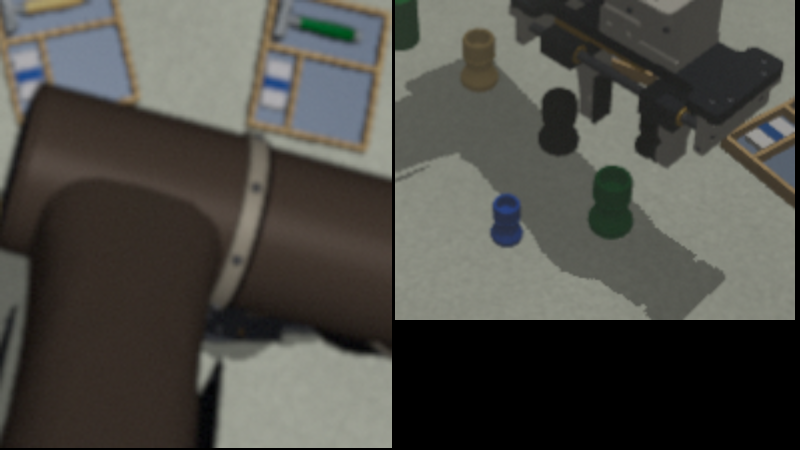

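The move was refused because `turn` is required in every row. The top view is blocked by the arm. In the side view, the gripper is above and behind the green handle (611,200) with clear space around it.

{"name": "send_rows", "arguments": {"motion": [{"offset":[-0.6,1.2,1],"turn":0},{"offset":[-1.1,2.3,2],"turn":0},{"offset":[-1.1,2.3,3],"turn":0},{"offset":[-1.1,2.3,3],"turn":0},{"offset":[-1.1,2.3,3],"turn":0}]}}

```text
t: 1.5
eef_pos: [0.4025, -0.2681, 0.2758]
ee_rot: [3.141, -0.001, 3.141]
force: [-0.4, -0.6, -0.0]
width: 0.0568
```

{"name": "send_rows", "arguments": {"motion": [{"offset":[-0.3,0.7,1],"turn":0},{"offset":[-0.3,0.7,2],"turn":0},{"offset":[-0.3,0.7,2],"turn":0},{"offset":[-0.3,0.7,2],"turn":0}]}}

```text
t: 1.9
eef_pos: [0.4058, -0.2606, 0.2559]
ee_rot: [3.141, -0.001, -3.141]
force: [-0.1, -0.3, 1.3]
width: 0.0567
```

Good: the arm tracks commands from the measured pose. Descend 5.2 cm, grip, and lift.

{"name": "send_rows", "arguments": {"motion": [{"offset":[0,0,2],"turn":0},{"offset":[0,0,3.5],"turn":0},{"offset":[0,0,4.6],"turn":0},{"offset":[0,0,5.1],"turn":0},{"offset":[0,0,5.1],"turn":0},{"offset":[0,0,5.1],"turn":0}]}}

```text
t: 2.5
eef_pos: [0.4062, -0.2606, 0.2057]
ee_rot: [-3.141, 0.0, -3.141]
force: [0.4, 0.3, 0.1]
width: 0.0571
```

{"name": "send_rows", "arguments": {"motion": [{"offset":[0,0,0],"turn":0},{"offset":[0,0,0],"turn":0},{"offset":[0,0,0],"turn":0},{"offset":[0,0,0],"turn":0},{"offset":[0,0,0],"turn":0},{"offset":[0,0,0],"turn":0}], "hand": -1, "squeeze": 15}}

```text
t: 3.1
eef_pos: [0.4061, -0.2606, 0.2055]
ee_rot: [-3.141, 0.0, -3.141]
force: [-0.3, -1.6, 2.2]
width: 0.0326
```

{"name": "send_rows", "arguments": {"motion": [{"offset":[0,0,-1],"turn":0},{"offset":[0,0,-3],"turn":0},{"offset":[0,0,-5.5],"turn":0},{"offset":[0,0,-8],"turn":0},{"offset":[0,0,-9.5],"turn":0},{"offset":[0,0,-10],"turn":0},{"offset":[0,0,-10],"turn":0}]}}

```text
t: 3.8
eef_pos: [0.4058, -0.2605, 0.3059]
ee_rot: [-3.142, 0.001, -3.141]
force: [0.2, 0.8, -0.5]
width: 0.0322
```

{"name": "send_rows", "arguments": {"motion": [{"offset":[-1.5,-0.8,0],"turn":0},{"offset":[-4.5,-2.4,0],"turn":0},{"offset":[-8,-4.3,0],"turn":0},{"offset":[-11.5,-6.1,0],"turn":0},{"offset":[-14.5,-7.7,0],"turn":0},{"offset":[-16.3,-8.7,0],"turn":0},{"offset":[-16.9,-9,0],"turn":0},{"offset":[-16.9,-9,0],"turn":0}]}}

```text
t: 4.6
eef_pos: [0.5749, -0.3505, 0.3032]
ee_rot: [3.14, -0.003, 3.142]
force: [-0.4, 0.8, -1.5]
width: 0.0325
```

Run:
```python
from h import *
import runpy;runpy.run_path('st.py')
b=grab('side')
cv2.imwrite('pics/g2.png',cv2.resize(b['frame'][130:360,280:560],None,fx=2.6,fy=2.6))
```

```text
4.6 [ 0.5749 -0.3505  0.3032] [ 1.7994e+02 -1.7000e-01  1.8000e+02] 0.0325 [-0.4  0.8 -1.5] [-0.26  0.43 -0.12 -0.   -1.02 -1.31]
```

View pics/g2.png

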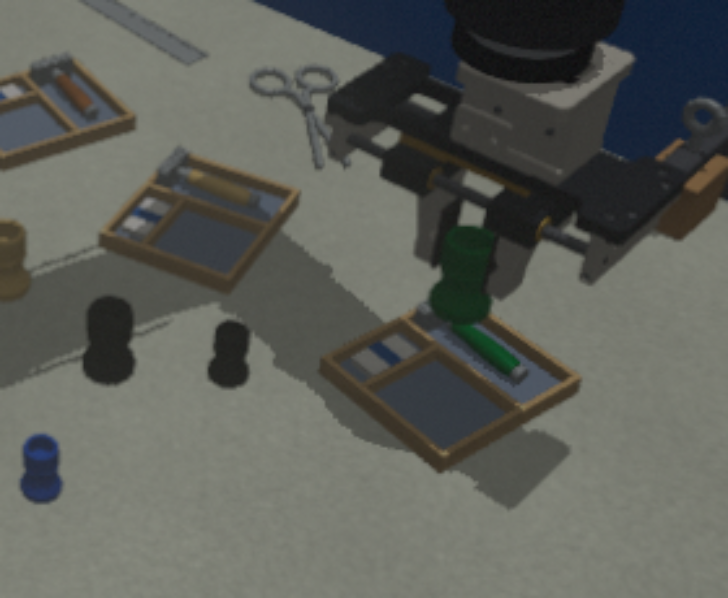

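The green handle is held upright (465,270) above the green tray's empty compartment (445,400). Lower it slowly.

{"name": "send_rows", "arguments": {"motion": [{"offset":[0,0,1.5],"turn":0},{"offset":[0,0,4],"turn":0},{"offset":[0,0,6.5],"turn":0},{"offset":[0,0,8],"turn":0},{"offset":[0,0,8.8],"turn":0},{"offset":[0,0,9.2],"turn":0},{"offset":[0,0,9.2],"turn":0},{"offset":[0,0,9.2],"turn":0}]}}

```text
t: 5.45
eef_pos: [0.5753, -0.3506, 0.2143]
ee_rot: [-3.141, 0.001, -3.141]
force: [0.5, 0.3, 0.3]
width: 0.0324
```

{"name": "send_rows", "arguments": {"motion": [{"offset":[0,0,0.2],"turn":0},{"offset":[0,0,0.4],"turn":0},{"offset":[0,0,0.4],"turn":0},{"offset":[0,0,0.4],"turn":0}]}}

```text
t: 5.85
eef_pos: [0.5751, -0.3506, 0.2096]
ee_rot: [-3.141, 0.001, -3.141]
force: [-0.0, 0.0, 1.2]
width: 0.0326
```

{"name": "send_rows", "arguments": {"motion": [{"offset":[0,0,0],"turn":0},{"offset":[0,0,0],"turn":0},{"offset":[0,0,0],"turn":0},{"offset":[0,0,0],"turn":0},{"offset":[0,0,0],"turn":0}], "hand": 0.3}}

```text
t: 6.35
eef_pos: [0.5749, -0.3504, 0.2092]
ee_rot: [3.142, -0.0, -3.141]
force: [-0.1, 0.5, 0.4]
width: 0.0566
```

{"name": "send_rows", "arguments": {"motion": [{"offset":[0,0,-1],"turn":0},{"offset":[0,0,-3],"turn":0},{"offset":[0,0,-6],"turn":0},{"offset":[0,0,-9],"turn":0},{"offset":[0,0,-10],"turn":0},{"offset":[0,0,-10],"turn":0}]}}

```text
t: 6.95
eef_pos: [0.5754, -0.3506, 0.312]
ee_rot: [-3.14, 0.004, -3.141]
force: [0.1, -0.4, 0.5]
width: 0.0573
```

Green is released. Now the black handle at (0.448,-0.1605).

{"name": "send_rows", "arguments": {"motion": [{"offset":[1.5,2.3,0],"turn":0},{"offset":[4,6,0],"turn":0},{"offset":[7,10.5,1],"turn":0},{"offset":[10,15,2],"turn":0},{"offset":[12,18,3],"turn":0},{"offset":[12.7,19,4],"turn":0},{"offset":[12.7,19,4],"turn":0},{"offset":[12.7,19,4],"turn":0}]}}

```text
t: 7.75
eef_pos: [0.4481, -0.1604, 0.2691]
ee_rot: [-3.141, -0.001, -3.14]
force: [0.1, -0.2, 1.0]
width: 0.0568
```

Run:
```python
from h import *
import runpy;runpy.run_path('st.py')
b=grab('side')
cv2.imwrite('pics/g3.png',cv2.resize(b['frame'][130:360,240:520],None,fx=2.6,fy=2.6))
```

```text
7.75 [ 0.4481 -0.1604  0.2691] [-1.7999e+02 -4.0000e-02 -1.7991e+02] 0.0568 [ 0.1 -0.2  1. ] [ 0.07  0.17 -0.6   0.   -0.8  -1.64]
```

View pics/g3.png

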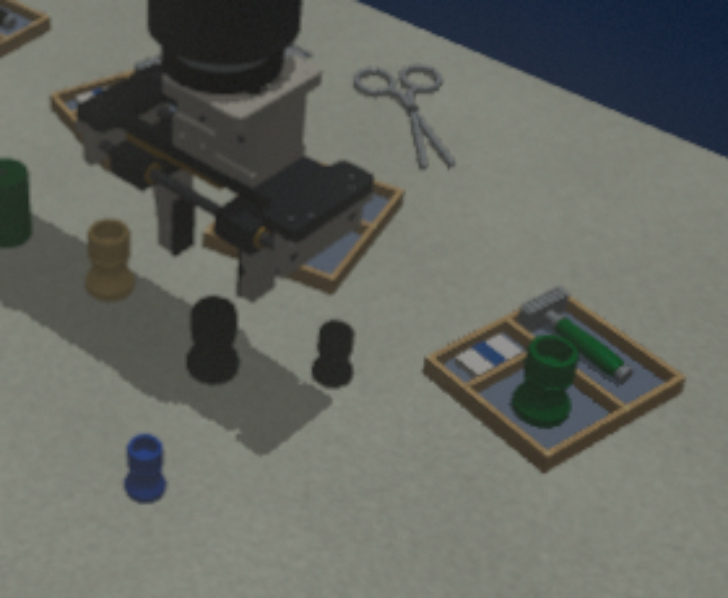

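The green handle (545,380) stands upright in the middle of its compartment. The gripper is above the large black handle (213,340). Descend and grip.

{"name": "send_rows", "arguments": {"motion": [{"offset":[0,0,1.5],"turn":0},{"offset":[0,0,3.5],"turn":0},{"offset":[0,0,5.2],"turn":0},{"offset":[0,0,6.1],"turn":0},{"offset":[0,0,6.4],"turn":0},{"offset":[0,0,6.4],"turn":0},{"offset":[0,0,6.4],"turn":0}]}}

```text
t: 8.5
eef_pos: [0.4483, -0.1607, 0.2058]
ee_rot: [-3.142, 0.001, -3.141]
force: [-0.6, 0.2, 0.2]
width: 0.0567
```

{"name": "send_rows", "arguments": {"motion": [{"offset":[0,0,0],"turn":0},{"offset":[0,0,0],"turn":0},{"offset":[0,0,0],"turn":0},{"offset":[0,0,0],"turn":0},{"offset":[0,0,0],"turn":0},{"offset":[0,0,0],"turn":0}], "hand": -1}}

```text
t: 9.1
eef_pos: [0.448, -0.1605, 0.2055]
ee_rot: [-3.141, 0.0, -3.141]
force: [0.2, 0.0, 2.8]
width: 0.0324
```

{"name": "send_rows", "arguments": {"motion": [{"offset":[0,0,-1],"turn":0},{"offset":[0,0,-3],"turn":0},{"offset":[0,0,-6],"turn":0},{"offset":[0,0,-9],"turn":0},{"offset":[0,0,-11.4],"turn":0},{"offset":[0,0,-12],"turn":0},{"offset":[0,0,-12],"turn":0}]}}

```text
t: 9.8
eef_pos: [0.4478, -0.1605, 0.3264]
ee_rot: [3.141, 0.002, -3.141]
force: [-0.8, 0.2, -1.1]
width: 0.0327
```

{"name": "send_rows", "arguments": {"motion": [{"offset":[-0.5,1.5,0],"turn":0},{"offset":[-1.4,4.5,0],"turn":0},{"offset":[-2.6,8.5,0],"turn":0},{"offset":[-3.8,12.5,0],"turn":0},{"offset":[-5,16.5,0],"turn":0},{"offset":[-6.2,20.5,0],"turn":0},{"offset":[-7.3,24.5,0],"turn":0},{"offset":[-8.5,28.5,0],"turn":0}]}}

```text
t: 10.6
eef_pos: [0.5323, 0.1261, 0.3237]
ee_rot: [-3.14, -0.003, -3.141]
force: [0.2, -0.6, -0.2]
width: 0.0328
```

{"name": "send_rows", "arguments": {"motion": [{"offset":[-1.2,4,0],"turn":0},{"offset":[-2.4,8,0],"turn":0},{"offset":[-3.6,12,0],"turn":0},{"offset":[-4.7,15.7,0],"turn":0},{"offset":[-5.5,18.2,0],"turn":0},{"offset":[-5.8,19.2,0],"turn":0},{"offset":[-5.8,19.2,0],"turn":0},{"offset":[-5.8,19.2,0],"turn":0}]}}

```text
t: 11.4
eef_pos: [0.5902, 0.3159, 0.3239]
ee_rot: [-3.14, -0.002, -3.141]
force: [0.3, -0.4, -1.5]
width: 0.0323
```

{"name": "send_rows", "arguments": {"motion": [{"offset":[0,0,1.5],"turn":0},{"offset":[0,0,4.5],"turn":0},{"offset":[0,0,7.5],"turn":0},{"offset":[0,0,9.7],"turn":0},{"offset":[0,0,10.8],"turn":0},{"offset":[0,0,11.2],"turn":0},{"offset":[0,0,11.2],"turn":0},{"offset":[0,0,11.2],"turn":0}]}}

```text
t: 12.2
eef_pos: [0.591, 0.3167, 0.2144]
ee_rot: [3.141, 0.001, -3.141]
force: [0.4, -0.2, -0.7]
width: 0.0325
```

{"name": "send_rows", "arguments": {"motion": [{"offset":[0,0,0.2],"turn":0},{"offset":[0,0,0.3],"turn":0},{"offset":[0,0,0.3],"turn":0},{"offset":[0,0,0.3],"turn":0}]}}

```text
t: 12.6
eef_pos: [0.5906, 0.3166, 0.2105]
ee_rot: [3.141, 0.0, -3.141]
force: [0.7, -0.2, -0.8]
width: 0.0326
```

{"name": "send_rows", "arguments": {"motion": [{"offset":[0,0,0.1],"turn":0},{"offset":[0,0,0.1],"turn":0},{"offset":[0,0,0.1],"turn":0}]}}

```text
t: 12.9
eef_pos: [0.5907, 0.3167, 0.2096]
ee_rot: [3.141, 0.0, -3.141]
force: [0.6, 0.7, 1.1]
width: 0.0321
```

{"name": "send_rows", "arguments": {"motion": [{"offset":[0,0,0],"turn":0},{"offset":[0,0,0],"turn":0},{"offset":[0,0,0],"turn":0},{"offset":[0,0,0],"turn":0},{"offset":[0,0,0],"turn":0}], "hand": 0.3}}

```text
t: 13.4
eef_pos: [0.5906, 0.3166, 0.2092]
ee_rot: [-3.142, -0.0, -3.141]
force: [0.4, 0.5, -0.1]
width: 0.0566
```

{"name": "send_rows", "arguments": {"motion": [{"offset":[0,0,-1],"turn":0},{"offset":[0,0,-3],"turn":0},{"offset":[0,0,-6],"turn":0},{"offset":[0,0,-9],"turn":0},{"offset":[0,0,-10],"turn":0},{"offset":[0,0,-10],"turn":0}]}}

```text
t: 14.0
eef_pos: [0.591, 0.3168, 0.312]
ee_rot: [3.139, 0.003, -3.141]
force: [-0.4, 0.4, 0.4]
width: 0.0572
```

Next, the cherry handle at (0.385,0.260).

{"name": "send_rows", "arguments": {"motion": [{"offset":[2,-0.5,0],"turn":0},{"offset":[5.5,-1.5,0],"turn":0},{"offset":[10,-2.8,1],"turn":0},{"offset":[14.5,-4,2],"turn":0},{"offset":[18.5,-5.1,3],"turn":0},{"offset":[20.6,-5.7,4],"turn":0},{"offset":[20.6,-5.7,4],"turn":0},{"offset":[20.6,-5.7,4],"turn":0}]}}

```text
t: 14.8
eef_pos: [0.3843, 0.2594, 0.269]
ee_rot: [-3.141, -0.0, -3.14]
force: [0.3, 1.9, 0.5]
width: 0.0571
```

Run:
```python
from h import *
import runpy;runpy.run_path('st.py')
b=grab('side')
cv2.imwrite('pics/g4.png',cv2.resize(b['frame'][90:290,100:380],None,fx=2.6,fy=2.6))
```

```text
14.8 [0.3843 0.2594 0.269 ] [-1.7996e+02 -2.0000e-02 -1.7991e+02] 0.0571 [0.3 1.9 0.5] [ 1.02  0.15 -0.62  0.   -0.8  -2.59]
```

View pics/g4.png

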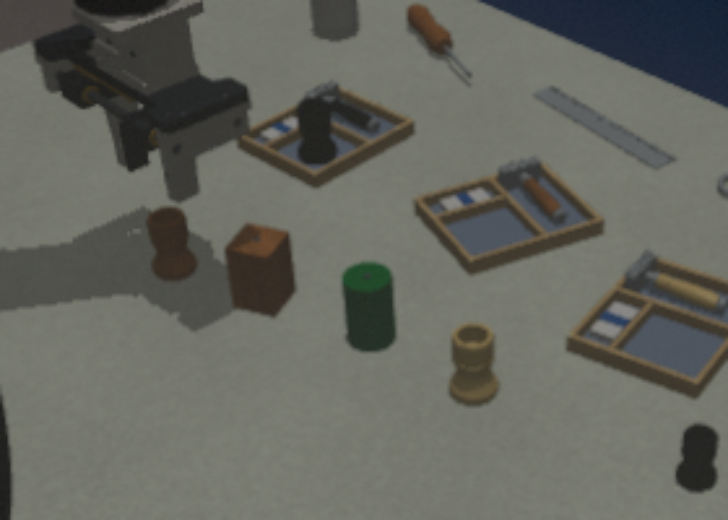

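The black handle (317,130) stands in its tray. The gripper is over the cherry handle (170,240), and the billet (262,270) is clear. Descend and grip.

{"name": "send_rows", "arguments": {"motion": [{"offset":[0,0,1.5],"turn":0},{"offset":[0,0,3.5],"turn":0},{"offset":[0,0,5.2],"turn":0},{"offset":[0,0,6.1],"turn":0},{"offset":[0,0,6.4],"turn":0},{"offset":[0,0,6.4],"turn":0},{"offset":[0,0,6.4],"turn":0}]}}

```text
t: 15.55
eef_pos: [0.385, 0.2598, 0.2058]
ee_rot: [3.141, 0.001, -3.141]
force: [-0.5, -0.2, 0.5]
width: 0.0569
```

{"name": "send_rows", "arguments": {"motion": [{"offset":[0,0,0],"turn":0},{"offset":[0,0,0],"turn":0},{"offset":[0,0,0],"turn":0},{"offset":[0,0,0],"turn":0},{"offset":[0,0,0],"turn":0},{"offset":[0,0,0],"turn":0}], "hand": -1}}

```text
t: 16.15
eef_pos: [0.3847, 0.2595, 0.2055]
ee_rot: [3.141, 0.0, -3.141]
force: [-0.2, -0.8, 4.4]
width: 0.0319
```

{"name": "send_rows", "arguments": {"motion": [{"offset":[0,0,-1],"turn":0},{"offset":[0,0,-3],"turn":0},{"offset":[0,0,-6],"turn":0},{"offset":[0,0,-9],"turn":0},{"offset":[0,0,-11.4],"turn":0},{"offset":[0,0,-12],"turn":0},{"offset":[0,0,-12],"turn":0}]}}

```text
t: 16.85
eef_pos: [0.3846, 0.2595, 0.3264]
ee_rot: [3.139, 0.001, -3.141]
force: [0.3, -0.2, -2.0]
width: 0.0322
```

{"name": "send_rows", "arguments": {"motion": [{"offset":[-1.5,-1.1,0],"turn":0},{"offset":[-5,-3.7,0],"turn":0},{"offset":[-9,-6.6,0],"turn":0},{"offset":[-13,-9.6,0],"turn":0},{"offset":[-17,-12.5,0],"turn":0},{"offset":[-20.5,-15.1,0],"turn":0},{"offset":[-22.1,-16.3,0],"turn":0},{"offset":[-22.4,-16.5,0],"turn":0}]}}

```text
t: 17.65
eef_pos: [0.61, 0.0926, 0.3226]
ee_rot: [-3.14, -0.003, 3.139]
force: [-0.9, -0.4, -1.2]
width: 0.0318
```

{"name": "send_rows", "arguments": {"motion": [{"offset":[0,0,1],"turn":0},{"offset":[0,0,4],"turn":0},{"offset":[0,0,7],"turn":0},{"offset":[0,0,9.5],"turn":0},{"offset":[0,0,10.6],"turn":0},{"offset":[0,0,11],"turn":0},{"offset":[0,0,11],"turn":0},{"offset":[0,0,11],"turn":0}]}}

```text
t: 18.45
eef_pos: [0.609, 0.095, 0.2164]
ee_rot: [3.141, 0.002, -3.141]
force: [0.3, 0.0, -0.3]
width: 0.032
```

Run:
```python
from h import *
import runpy;runpy.run_path('st.py')
b=grab('side')
cv2.imwrite('pics/g5.png',cv2.resize(b['frame'][90:290,180:460],None,fx=2.6,fy=2.6))
```

```text
18.45 [0.609  0.095  0.2164] [ 1.7997e+02  1.0000e-01 -1.7994e+02] 0.032 [ 0.3  0.  -0.3] [ 0.47  0.44 -0.34  0.   -0.79 -2.04]
```

View pics/g5.png

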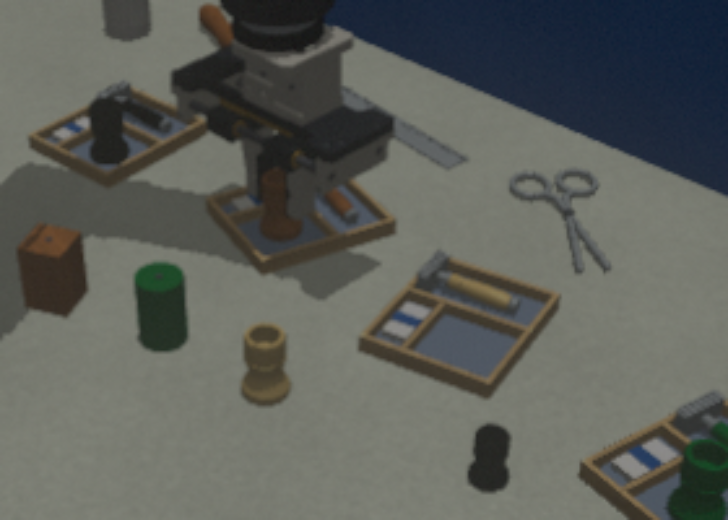

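The cherry handle (280,205) is just above the floor in its compartment. Lower the last 6 mm, release and rise.

{"name": "send_rows", "arguments": {"motion": [{"offset":[0,0,0.2],"turn":0},{"offset":[0,0,0.4],"turn":0},{"offset":[0,0,0.6],"turn":0},{"offset":[0,0,0.6],"turn":0},{"offset":[0,0,0.6],"turn":0}]}}

```text
t: 19.0
eef_pos: [0.6089, 0.0945, 0.2096]
ee_rot: [3.142, 0.0, -3.141]
force: [-0.0, -1.0, 2.5]
width: 0.0323
```

{"name": "send_rows", "arguments": {"motion": [{"offset":[0,0,0],"turn":0},{"offset":[0,0,0],"turn":0},{"offset":[0,0,0],"turn":0},{"offset":[0,0,0],"turn":0},{"offset":[0,0,0],"turn":0}], "hand": 0.3}}

```text
t: 19.5
eef_pos: [0.6087, 0.0946, 0.2092]
ee_rot: [-3.142, -0.0, -3.141]
force: [0.7, 0.3, -0.2]
width: 0.0564
```

{"name": "send_rows", "arguments": {"motion": [{"offset":[0,0,-1],"turn":0},{"offset":[0,0,-3],"turn":0},{"offset":[0,0,-6],"turn":0},{"offset":[0,0,-9],"turn":0},{"offset":[0,0,-10],"turn":0},{"offset":[0,0,-10],"turn":0}]}}

```text
t: 20.1
eef_pos: [0.6091, 0.0947, 0.3118]
ee_rot: [3.14, 0.004, -3.141]
force: [-0.5, -0.7, 0.3]
width: 0.0568
```

{"name": "send_rows", "arguments": {"motion": [{"offset":[1.5,-1.4,0],"turn":0},{"offset":[5,-4.5,0],"turn":0},{"offset":[8.5,-7.7,0],"turn":0},{"offset":[12,-10.8,1],"turn":0},{"offset":[14.5,-13,2],"turn":0},{"offset":[15.2,-13.7,4],"turn":0},{"offset":[15.2,-13.7,4],"turn":0},{"offset":[15.2,-13.7,4],"turn":0}]}}

```text
t: 20.9
eef_pos: [0.4571, -0.0424, 0.2691]
ee_rot: [-3.141, -0.001, -3.141]
force: [0.8, -0.1, 0.6]
width: 0.057
```

{"name": "send_rows", "arguments": {"motion": [{"offset":[0,0,1.5],"turn":0},{"offset":[0,0,3.5],"turn":0},{"offset":[0,0,5.2],"turn":0},{"offset":[0,0,6.1],"turn":0},{"offset":[0,0,6.4],"turn":0},{"offset":[0,0,6.4],"turn":0},{"offset":[0,0,6.4],"turn":0}]}}

```text
t: 21.6
eef_pos: [0.4573, -0.0423, 0.2059]
ee_rot: [3.141, 0.001, -3.141]
force: [0.3, 0.1, 0.1]
width: 0.0569
```

{"name": "send_rows", "arguments": {"motion": [{"offset":[0,0,0],"turn":0},{"offset":[0,0,0],"turn":0},{"offset":[0,0,0],"turn":0},{"offset":[0,0,0],"turn":0},{"offset":[0,0,0],"turn":0},{"offset":[0,0,0],"turn":0}], "hand": -1}}

```text
t: 22.2
eef_pos: [0.4569, -0.0426, 0.2054]
ee_rot: [-3.142, 0.0, -3.141]
force: [0.3, -0.4, 1.9]
width: 0.0324
```

{"name": "send_rows", "arguments": {"motion": [{"offset":[0,0,-1],"turn":0},{"offset":[0,0,-3],"turn":0},{"offset":[0,0,-6],"turn":0},{"offset":[0,0,-9],"turn":0},{"offset":[0,0,-11.4],"turn":0},{"offset":[0,0,-12],"turn":0},{"offset":[0,0,-12],"turn":0}]}}

```text
t: 22.9
eef_pos: [0.4567, -0.0425, 0.3264]
ee_rot: [3.141, 0.002, -3.141]
force: [-0.9, 0.6, -0.9]
width: 0.0326
```

{"name": "send_rows", "arguments": {"motion": [{"offset":[-1.5,-0.9,0],"turn":0},{"offset":[-4.5,-2.6,0],"turn":0},{"offset":[-8,-4.6,0],"turn":0},{"offset":[-11,-6.3,0],"turn":0},{"offset":[-13.3,-7.6,0],"turn":0},{"offset":[-14.2,-8.1,0],"turn":0},{"offset":[-14.2,-8.1,0],"turn":0},{"offset":[-14.2,-8.1,0],"turn":0}]}}

```text
t: 23.7
eef_pos: [0.598, -0.1233, 0.324]
ee_rot: [3.141, -0.003, 3.142]
force: [-0.6, -1.3, -0.4]
width: 0.0322
```

{"name": "send_rows", "arguments": {"motion": [{"offset":[0,0,1],"turn":0},{"offset":[0,0,4],"turn":0},{"offset":[0,0,7],"turn":0},{"offset":[0,0,9.5],"turn":0},{"offset":[0,0,10.6],"turn":0},{"offset":[0,0,11],"turn":0},{"offset":[0,0,11],"turn":0},{"offset":[0,0,11],"turn":0}]}}

```text
t: 24.5
eef_pos: [0.5993, -0.1233, 0.2165]
ee_rot: [-3.142, 0.002, -3.141]
force: [0.5, 0.4, -0.7]
width: 0.0325
```

{"name": "send_rows", "arguments": {"motion": [{"offset":[0,0,0.2],"turn":0},{"offset":[0,0,0.4],"turn":0},{"offset":[0,0,0.6],"turn":0},{"offset":[0,0,0.6],"turn":0},{"offset":[0,0,0.6],"turn":0}]}}

```text
t: 25.0
eef_pos: [0.5989, -0.1235, 0.2095]
ee_rot: [-3.142, 0.0, -3.141]
force: [0.6, 0.1, 1.4]
width: 0.0323
```

{"name": "send_rows", "arguments": {"motion": [{"offset":[0,0,0],"turn":0},{"offset":[0,0,0],"turn":0},{"offset":[0,0,0],"turn":0},{"offset":[0,0,0],"turn":0},{"offset":[0,0,0],"turn":0}], "hand": 0.3}}

```text
t: 25.5
eef_pos: [0.5988, -0.1234, 0.2092]
ee_rot: [3.142, -0.0, -3.141]
force: [0.6, 0.8, 0.3]
width: 0.0566
```

{"name": "send_rows", "arguments": {"motion": [{"offset":[0,0,-1],"turn":0},{"offset":[0,0,-3],"turn":0},{"offset":[0,0,-7],"turn":0},{"offset":[0,0,-11],"turn":0},{"offset":[0,0,-15],"turn":0},{"offset":[0,0,-18],"turn":0},{"offset":[0,0,-18],"turn":0}]}}

```text
t: 26.2
eef_pos: [0.5997, -0.1237, 0.3956]
ee_rot: [-3.141, 0.009, -3.14]
force: [-0.2, 1.5, 0.1]
width: 0.0572
```

{"name": "send_rows", "arguments": {"motion": [{"offset":[2,-3,0],"turn":0},{"offset":[5,-7,0],"turn":0},{"offset":[8,-11,0],"turn":0},{"offset":[11,-15,0],"turn":0},{"offset":[14,-19,0],"turn":0},{"offset":[17,-23,0],"turn":0},{"offset":[19,-27,0],"turn":0},{"offset":[21,-31,0],"turn":0}]}}

```text
t: 27.0
eef_pos: [0.3873, -0.4348, 0.3898]
ee_rot: [-3.141, 0.001, -3.141]
force: [1.3, 0.3, 0.9]
width: 0.057
```

{"name": "send_rows", "arguments": {"motion": [{"offset":[2,-4,0],"turn":0},{"offset":[4,-8,0],"turn":0},{"offset":[7,-12,0],"turn":0},{"offset":[10,-15,0],"turn":0},{"offset":[13,-17,0],"turn":0},{"offset":[13,-17,0],"turn":0},{"offset":[13,-17,0],"turn":0}]}}

```text
t: 27.7
eef_pos: [0.258, -0.6039, 0.389]
ee_rot: [3.141, -0.0, 3.14]
force: [1.2, -1.6, -0.2]
width: 0.0569
```

Run:
```python
from h import *
import runpy;runpy.run_path('st.py')
g=grab('top');P=cloud(g);s=grab('side')
def rect(seed):
    u,v=[int(x*.7) for x in seed]; f=g['frame']
tr=dict(black=(.5907,.3167),cherry=(.609,.095),ivory=(.599,-.1235),green=(.575,-.351))
st=dict(billet=(.4135,.1668),rod=(.4447,.0651))
for n,c in {**tr,**st}.items():
    d=np.hypot(P[...,0]-c[0],P[...,1]-c[1]);m=(d<.035)&(P[...,2]>.045)&(P[...,2]<.08);q=P[m]
    (cc,r)=cv2.minEnclosingCircle(q[:,:2].astype(np.float32));print(n,np.round(np.array(cc)-c,4),round(r,4),q[:,2].max().round(4))
a=cv2.resize(g['frame'][90:260,90:460],None,fx=2.1,fy=2.1);b=cv2.resize(s['frame'][90:320,140:520],None,fx=1.0,fy=1.0)
o=np.zeros((600,780,3),np.uint8);o[:a.shape[0],:a.shape[1]]=a;o[360:590,:380]=b;cv2.imwrite('pics/f.png',o)
```

```text
27.7 [ 0.258  -0.6039  0.389 ] [ 1.7997e+02 -1.0000e-02  1.7990e+02] 0.0569 [ 1.2 -1.6 -0.2] [-0.87  0.34 -0.05 -0.   -1.18 -0.7 ]
black [-0.0016 -0.002 ] 0.0171 0.0629
cherry [-0.     -0.0017] 0.0164 0.0637
ivory [0.001 0.001] 0.017 0.0652
green [-0.0008  0.0003] 0.0171 0.0653
billet [-0.0001 -0.0002] 0.0278 0.0678
rod [ 0.0001 -0.0004] 0.0199 0.0711
```

View pics/f.png

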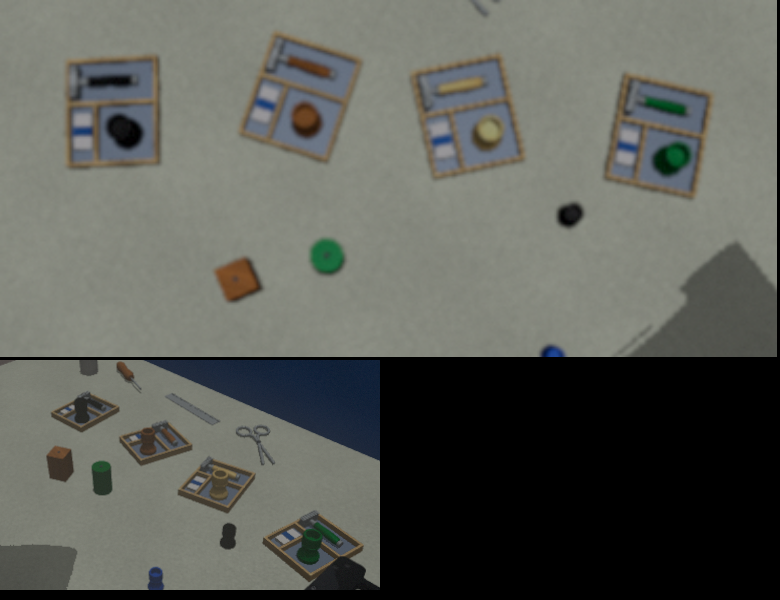

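All four handles stand centred in matching trays: black (125,130), cherry (306,120), ivory (488,131) and green (672,157). The billet and rod have moved less than 1 mm.

```bash
python3 -c "
from station import *
print(job_done())"
```

```text
the job is handed in; nothing more can be done
None
```

I gripped each of the four handles by its straight band and set it down in the tray with the matching razor. The job was handed in at about 28 s of the 112 s allowed, and no verdict was reported.

- **Placement:** in the last top and side views all four handles stand upright. They are within about 3 mm of the compartment centres I had measured. Those centres carry a few mm of error, well inside the 17 mm limit.
- **Release:** each handle was let go with its foot within about 1 mm of the tray floor.
- **Billet and rod:** both measured less than 0.5 mm from where they started.
- **Decoys:** the small black and small blue handles were not touched.
- **Refused move:** one early move was refused because its rows had no `turn` value. Nothing moved, and I resent it.
- **Disagreement:** handle tops read about 63–65 mm in the depth image against the expected 60 mm. The billet and rod tops also read high (68 and 71 mm against 62 mm). I took this as depth noise, since the arm heights at release matched feet resting on the tray floors.

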